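# Dispense one test tile and nudge it onto the pad

### The arm

A 7-joint arm with a two-finger parallel gripper is mounted at the origin on the work surface. World frame = base frame: x ahead of the robot, y to its left, z up, the work surface at z = 0. Lengths are in m, angles in degrees, forces in N, time in s.
With the tool pointing down it reaches from about 0.4 to 0.875 m from the base axis. Payload 6.5 kg.
Tool frame: the origin (TCP) lies at the very end of the fingers, on their centre line; the grasp point (between the pads) lies 19 mm behind it; z points along the fingers, y is the line along which they close (so a half turn about z gives the same grasp; the last joint's range is limited). The gripper opens to 85 mm and grips with 20 to 120 N. Pads are 22 mm wide; open, the fingers measure 114 mm over their backs; the gripper's body (76 mm by 85 mm) begins 54 mm behind the grasp point. The pads swing forward as they close: fully open they stand 13 mm farther back than shut.
Start: joints at [60.837, 30.733, -0.252, 88.115, 0.149, 61.152, -4.079], TCP at [0.279, -0.587, 0.231] pointing down, gripper open.
Joint ranges: [-154.64, 154.64], [-21.42, 123.67], [-72.66, 72.17], [13.99, 137.28], [-74.86, 254.86], [10.95, 109.41], [-158.01, 158.01]. Speed limits (degrees/s): [136.94, 136.94, 180, 180, 180, 180, 180].

### API

Orientations are given as [roll, pitch, yaw] about the fixed x, y, z axes, in that order (R = Rz(yaw) Ry(pitch) Rx(roll)).
In Python, from rig import manip, viewer, hand_in gives the robot as it stands.
- The arm moves only by the shell command python3 -m inch 'ROWS' [FORCE]. ROWS is a JSON object of lists of equal length, an entry for each row: "travel": the shift along the tool's x, y, z in m, a list of three; "angular": the turn, a rotation vector about the tool's x, y, z in rad, a list of three; "hand": the opening, from 0 (shut) to 1 (fully open). In form: {"travel": [[x, y, z], ...], "angular": [[ax, ay, az], ...], "hand": [hand, ...]}. A call has 1 to 12 rows; each row shifts and turns the commanded pose from where the row before left it, along the tool's axes as they then stand; what a row does not reach is not made up. A row lasts 1/12 s, in which the tool goes at most 41.7 mm and 7.16 degrees, less where a joint would pass 70% of its speed; a pose out of reach is approached as far as the arm can. A call with a gripper value outside its range is refused whole. The fingers move at their own pace and stop on an object; FORCE is the grip in N (left out, the last holds). Time passes only in rows, so rows that do not move let the fingers close. It gives the time, the measured TCP pose, the force, the opening and the grip force at its end, in the units of the state.
- manip.observe(): the state, without advancing time (a new reading comes with each control period).
- viewer.read_camera(name): name is "scene" or "top"; returns the picture (384x512x3 uint8, red, green, blue); there is no depth.
- viewer.camera_params(name): a dict with "vfov" (degrees; the focal length in pixels is half the picture's height over the tangent of half this angle, whatever the lens; pixels are square), "cx", "cy" (the principal point, pixels), "dist_coeffs" ([k1, k2, p1, p2, k3] as OpenCV has them; the pictures are not rectified), "rvec" (rotation vector, rad) and "tvec" (3), from world to camera coordinates, as OpenCV has them. Camera axes: x right, y down, z forward; pixel columns grow to the right and rows downward; lengths in m; the calibration is good to about 2 mm. A picture is of the moment at which its call begins. camera_params takes no time and is no camera call.
- hand_in(): hands the job in; it is judged then, once.
The state is a dict: "time": time; "qpos": joint angles; "dq": joint speeds; "joint_torque": joint torques, N m; "tool_pos": TCP position; "ee_rot": TCP orientation; "force": force on the tool from outside, world axes, zero at the start; "torque": the same for the moment, N m; "finger_gap": finger opening in m; "finger_force": force on a finger pad.
Only numpy, scipy, OpenCV 4.12 (cv2) and the standard library are available. Lean on these libraries where they do the work, as an engineer would, in place of code of your own. Each camera call takes 0.05 s, during which the arm holds its last target. There are 200 camera calls.

### The job

Press the black plunger of the tile dispenser all the way down once and let it come back up, so that a single clay test tile is pushed out onto the apron. Then, with the fingertips, nudge that tile sideways along the apron until it lies flat and wholly on the square dark rubber pad, and come away. Do not pick anything up, let no second tile out, and leave the older tile at the other end of the apron and all other things where they are.

Things in the scene. Friction and masses are not known exactly. Their poses are not given: they have to be found in the camera images.
- dispenser: Fixed dispenser of plywood and aluminium. Origin: on the table under the centre of the square magazine; +x is the way tiles come out, z up. Along its x: plunger housing (-88 to -25 mm, 60 mm wide, 54 mm high), magazine (-25 to 25 mm, 49 mm wide, open top, 60 mm high), apron (a plywood tray with a low lip, x 25 to 91 mm, y -140 to 140 mm)
- mouth (a point): point on the apron floor, 8 mm above the table, where the middle of the ejected tile's underside comes to lie, within about 6 mm: 51 mm ahead of the magazine centre; axes as the dispenser's. The lip round the apron stands 6 mm above this floor and is 6 mm thick, with a gap at the magazine
- plunger_top (a point): centre of the flat top of the plunger's round black cap (36 mm wide), facing up, at x = -58 mm, y = 0 of the dispenser; 94 mm above the table when up, 64 mm when fully down. It moves with the plunger
- plunger (a joint): travel of the plunger, m: 0 up, 0.030 fully down. A spring returns it: 4 N to start, about 7 to 9 N to reach the bottom, where it stops hard. It drives a flat blade that pushes the bottom tile out; the tile is clear of the magazine only at the end of the stroke. As the plunger comes up the blade draws back and the stack drops by one tile
- tile1: the bottom tile of the stack, the one that will be ejected: plain fired-clay square, 36 x 36 mm, 10 mm thick, about 25 g. Origin: centre of its underside; z up, x and y along its edges
- tile2: second tile of the stack, the same size; origin at the centre of its underside; stays in the magazine and drops 10 mm
- tile3: third tile of the stack, as tile2
- tile4: top tile of the stack, as tile2; seen from above in the magazine
- old_tile: an older tile of the same size that already lies on the apron near the end opposite to the pad; origin at the centre of its underside; leave it alone
- pad: thin square dark rubber pad, 62 x 62 mm, set flush in the apron floor at one end of the apron, left or right. Origin: its centre, 8 mm above the table, about 105 mm to one side of the magazine's centre line and 58 mm ahead of the magazine centre; axes as the dispenser's. Its outer edge is near the end lip
- jar: bystander: small glaze jar, 48 mm wide, 62 mm high, beside the dispenser behind the apron; origin under its middle
- post: bystander: round white kiln post, 36 mm wide, 50 mm high, beside the dispenser behind the apron; origin under its middle
- rib: bystander: flat wooden rib, 105 x 45 x 8 mm, lying on the table just ahead of the apron; origin under its middle, long along its x
- mug: bystander: blue mug, 76 mm wide, 85 mm high; origin under its middle
- bowl: bystander: clay bowl, 130 mm wide, 55 mm high; origin under its middle
- brush: bystander: glaze brush lying on the table, about 20 mm high, along its x
- prop: bystander: square white kiln prop, 30 x 30 x 65 mm, upright; origin under its middle

How it is judged:
By the outcome, as a careful person would: the job done as asked, in the order asked, and still so for the second after the job is handed in, with the robot touching nothing.
It also fails if it takes over 45 s, if anything falls off the work surface, if the arm or the gripper's body presses on something with over 40 N, if the wrist force passes 120 N, or if a joint passes its speed limit or range.

## Working session

There is one attempt and no reset: what is moved stays moved. The work goes in short steps, Python scripts to look and compute and a shell command to move; the robot and the scene stay as the last step left them, time stands still between calls to the robot, and variables do not carry over. Pictures are saved under pics/ and viewed, at most 10 in all, crops included, and the job is handed in when it is done.

```bash
mkdir -p pics; ls; python3 - <<'E'
from rig import manip, viewer
import cv2
for n in("top","scene"):
    im=viewer.read_camera(n); cv2.imwrite(f"pics/{n}0.png",im[...,::-1]); print(viewer.camera_params(n))
s=manip.observe(); print(s)
E
```

```text
pics
{'vfov': 55.66567759404199, 'cx': 260.22739995704285, 'cy': 195.1048375361475, 'dist_coeffs': array([0.02505929, 0.        , 0.        , 0.        , 0.        ]), 'rvec': array([ 2.1184006 , -2.10897538,  0.16351614]), 'tvec': array([0.02012663, 0.53430499, 1.07116194])}
{'vfov': 52.034916179274525, 'cx': 256.31951039270086, 'cy': 187.3563896174082, 'dist_coeffs': array([0.02323608, 0.        , 0.        , 0.        , 0.        ]), 'rvec': array([ 2.02165946,  0.86203223, -0.45311371]), 'tvec': array([-0.37251039, -0.15245448,  1.38165679])}
{'time': 0.1, 'qpos': array([60.83702952, 30.77353593, -0.2539415 , 88.16419   ,  0.15156875,
       61.15291955, -4.07924164]), 'dq': array([-0.08930964, -0.05076054,  0.17354301, -0.12947872,  0.01343061,
       -0.06486039,  0.02821613]), 'joint_torque': array([ 4.47959683e-03, -5.84561920e+01,  1.05231419e+00, -2.59777594e+01,
        1.25786898e-02,  4.58514725e-03,  2.86788202e-05]), 'tool_pos': array([ 0.27822923, -0.58681559,  0.23050225]), 'ee_rot': array([-1.79910105e+02,  9.13521572e-03,  2.53752571e+01]), 'force': array([-0.29469415,  0.06439849, -0.30358674]), 'torque': array([-0.03328474,  0.01396753,  0.01207971]), 'finger_force': 0.0, 'finger_gap': 0.08523847890885217}
```

View pics/top0.png

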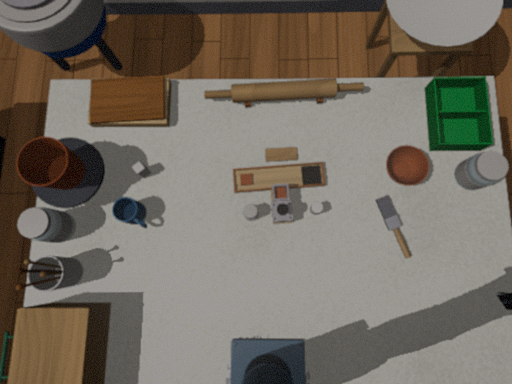

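View pics/scene0.png

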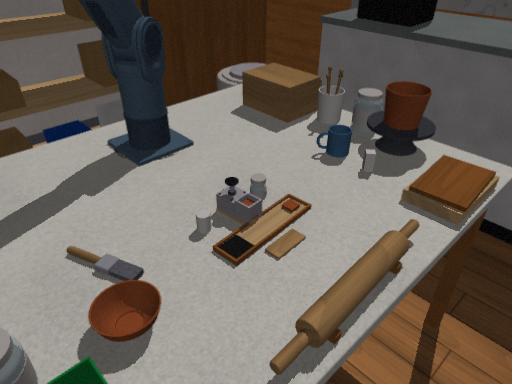

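Top view: the dispenser is at about (282,200) with its mouth facing up the image, away from the robot. The pad is at (311,175), on the −y side, and the old tile at (247,180). I'll enlarge this area to measure it.

```bash
python3 - <<'E'
import cv2
im=cv2.imread("pics/top0.png")[140:230,222:338]
cv2.imwrite("pics/crop0.png",cv2.resize(im,None,fx=6.5,fy=6.5,interpolation=cv2.INTER_CUBIC))
E
```

```text
(no output)
```

View pics/crop0.png

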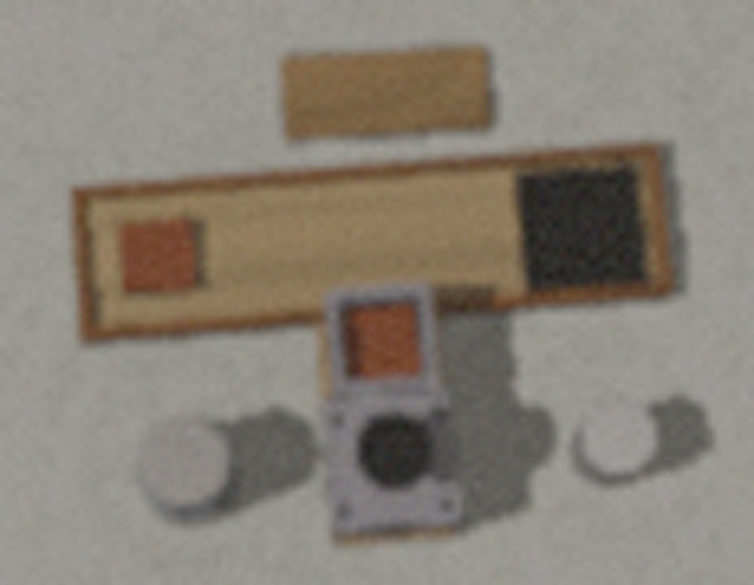

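Crop: apron outer corners are at about (73,188), (658,145), (678,293) and (83,342). Pad corners are at (517,172), (638,166), (648,282) and (527,290), the plunger cap at (396,450), and the old tile at (160,255). Next I'll fit the dispenser pose.

```bash
cat > h.py <<'E'
import numpy as np, cv2
from rig import manip, viewer
from scipy.optimize import least_squares
def cam(n):
    p=viewer.camera_params(n); f=192/np.tan(np.radians(p['vfov']/2))
    return np.array([[f,0,p['cx']],[0,f,p['cy']],[0,0,1]]),p['dist_coeffs'],p['rvec'],p['tvec']
def proj(P,n="top"):
    K,d,r,t=cam(n); return cv2.projectPoints(np.array(P,float).reshape(-1,3),r,t,K,d)[0][:,0]
def ray(px,z,n="top"):
    K,d,r,t=cam(n); R=cv2.Rodrigues(r)[0]
    u=cv2.undistortPoints(np.array(px,float).reshape(-1,1,2),K,d)[:,0]
    D=np.c_[u,np.ones(len(u))]@R; C=-R.T@t
    return C+D*((z-C[2])/D[:,2])[:,None]
def d2w(P,pose):
    x,y,a=pose; P=np.array(P,float).reshape(-1,3); c,s=np.cos(a),np.sin(a)
    return np.c_[x+c*P[:,0]-s*P[:,1],y+s*P[:,0]+c*P[:,1],P[:,2]]
E
python3 - <<'E'
from h import *
c=lambda a,o=(222,140):(np.array(a,float)+.5)/6.5-.5+np.array(o)
px=c([(73,188),(658,145),(678,293),(83,342),(396,450)])
M=[(.091,.14,.014),(.091,-.14,.014),(.025,-.14,.014),(.025,.14,.014),(-.058,0,.094)]
w=ray(px[:4],.014).mean(0);print(w)
r=least_squares(lambda q:(proj(d2w(M,q))-px).ravel(),[w[0]-.058,w[1],0]);q=r.x
print(q,np.degrees(q[2]),r.fun.reshape(-1,2).round(2))
print("plunger",ray(px[4:],.094),d2w([-.058,0,.094],q))
pw=ray(c([(517,172),(638,166),(648,282),(527,290)]),.008)
ot=ray(c([(120,222),(193,220),(197,290),(124,292)]),.018)
C,S=np.cos(q[2]),np.sin(q[2])
for n,v in(("pad",pw),("old",ot)):
    d=v[:,:2]-q[:2]; print(n,np.c_[C*d[:,0]+S*d[:,1],-S*d[:,0]+C*d[:,1]].round(4), v.mean(0))
jar=ray(c([(185,455),(615,435)]),.056);print("jar,post",jar)
K,d,rr,t=cam("scene")
s=proj(d2w(M,q),"scene");print("scene proj",s.round(1))
E
```

```text
[ 0.60052134 -0.03578076  0.014     ]
[ 0.54261508 -0.04029829  0.07999054] 4.583120093289826 [[ 1.85  1.7 ]
 [-1.33  1.53]
 [-2.27 -1.21]
 [ 1.56 -1.97]
 [ 0.22  0.16]]
plunger [[ 0.4852606  -0.04429938  0.094     ]] [[ 0.48480054 -0.04493279  0.094     ]]
pad [[ 0.0892 -0.0749]
 [ 0.0874 -0.1348]
 [ 0.0284 -0.1337]
 [ 0.0291 -0.0742]] [ 0.60928205 -0.13970536  0.008     ]
old [[0.0769 0.1232]
 [0.0751 0.0872]
 [0.0397 0.0876]
 [0.0415 0.1234]] [0.59232518 0.06936844 0.018     ]
jar,post [[ 0.48812069  0.05299329  0.056     ]
 [ 0.49816529 -0.14748798  0.056     ]]
scene proj [[306.6 204.5]
 [234.6 259.3]
 [214.4 246. ]
 [287.3 195.2]
 [230.  180.6]]
```

Residuals show that the lip lies outside the 66×280 floor. The plunger and pad agree well with the fit: yaw 4.6°, plunger at (0.485, −0.0445). I'll turn the tool to the dispenser axes and shut the gripper.

```bash
cat >> h.py <<'E'
Q=[.5428,-.0400,.0800]
from scipy.spatial.transform import Rotation as Ro
def go(P):
    s=manip.observe(); R=Ro.from_euler('xyz',s['ee_rot'],degrees=True)
    w=d2w(P,Q)[0]; print("t",s['time'],"tool move to go",R.inv().apply(w-s['tool_pos']).round(4),"rotvec",(R.inv()*Ro.from_euler('xyz',[180,0,np.degrees(Q[2])],degrees=True)).as_rotvec().round(4))
    c,n=np.cos(Q[2]),np.sin(Q[2]); d=s['tool_pos'][:2]-Q[:2]
    print("TCP in disp",(c*d[0]+n*d[1]).round(4),(-n*d[0]+c*d[1]).round(4),s['tool_pos'][2].round(4),"F",s['force'].round(1),s['finger_gap'])
E
python3 -m inch '{"travel":[[0,0,0],[0,0,0],[0,0,0],[0,0,0]],"angular":[[0,0,0.121],[0,0,0.121],[0,0,0.121],[0,0,0]],"hand":[0,0,0,0]}' 40
python3 -c "
from h import *
go([-.058,0,.15])"
```

```text
time: 0.43
tool_pos: [0.2785, -0.5869, 0.2308]
ee_rot: [-180.0, 0.0, 4.3]
force: [0.2, 0.1, -0.4]
finger_gap: 0.0388
finger_force: 0.0
t 0.4333 tool move to go [ 0.247  -0.525   0.0811] rotvec [-0.0008  0.0006 -0.0042]
TCP in disp -0.3072 -0.5241 0.2308 F [ 0.2  0.1 -0.4] 0.038835240107666404
```

```bash

python3 -m inch '{"travel":[[0.0165,-0.035,0],[0.0165,-0.035,0],[0.0165,-0.035,0],[0.0165,-0.035,0],[0.0165,-0.035,0],[0.0165,-0.035,0],[0.0165,-0.035,0],[0.0165,-0.035,0],[0.0165,-0.035,0],[0.0165,-0.035,0],[0.0165,-0.035,0],[0.0165,-0.035,0]],"angular":[[0,0,0],[0,0,0],[0,0,0],[0,0,0],[0,0,0],[0,0,0],[0,0,0],[0,0,0],[0,0,0],[0,0,0],[0,0,0],[0,0,0]],"hand":[0,0,0,0,0,0,0,0,0,0,0,0]}'
python3 -m inch '{"travel":[[0.0165,-0.035,0.02],[0.0165,-0.035,0.02],[0.0165,-0.035,0.02],[0,0,0.01],[0,0,0],[0,0,0]],"angular":[[0,0,0],[0,0,0],[0,0,0],[0,0,0],[0,0,0],[0,0,0]],"hand":[0,0,0,0,0,0]}'
python3 -c "
from h import *
go([-.058,0,.11])
cv2.imwrite('pics/s1.png',cv2.resize(viewer.read_camera('scene')[140:280,170:340,::-1],None,fx=4,fy=4,interpolation=2))"
```

```text
time: 1.43
tool_pos: [0.4426, -0.1511, 0.2314]
ee_rot: [180.0, -0.0, 4.8]
force: [-0.2, 0.5, 0.4]
finger_gap: 0.0003
finger_force: 0.0
time: 1.93
tool_pos: [0.4809, -0.0494, 0.1635]
ee_rot: [180.0, 0.1, 4.7]
force: [0.8, -0.8, 0.2]
finger_gap: 0.0
finger_force: 0.0
t 1.9333 tool move to go [ 0.0046 -0.0044  0.0535] rotvec [0.0002 0.0019 0.0025]
TCP in disp -0.0625 -0.0044 0.1635 F [ 0.8 -0.8  0.2] 2.9979076958068965e-05
```

View pics/s1.png

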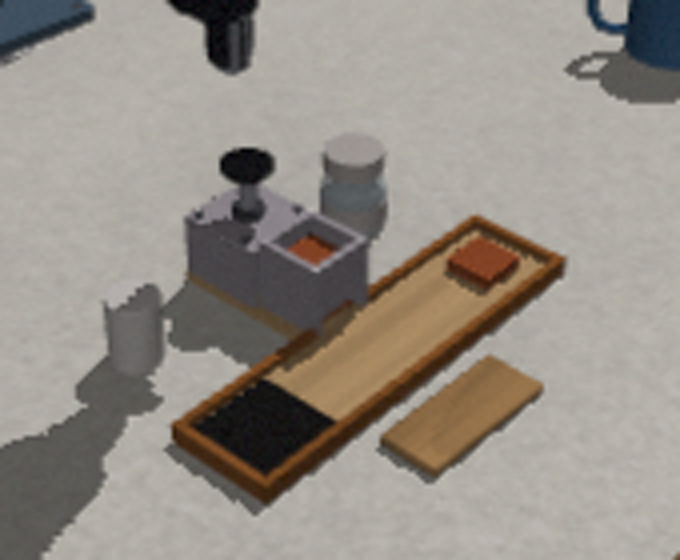

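The shut fingers are at about (230,70), above and a touch left of the plunger cap (247,165), which matches the printed offset. I'll correct that and come down to just above the cap.

```bash

python3 -m inch '{"travel":[[0.0045,-0.0045,0.02],[0,0,0.02],[0,0,0.014],[0,0,0.008],[0,0,0],[0,0,0]],"angular":[[0,0,0],[0,0,0],[0,0,0],[0,0,0],[0,0,0],[0,0,0]],"hand":[0,0,0,0,0,0]}'
python3 -c "
from h import *
go([-.058,0,.064])"
```

```text
time: 2.48
tool_pos: [0.486, -0.0451, 0.1025]
ee_rot: [180.0, -0.0, 4.5]
force: [-0.0, -0.5, 0.3]
finger_gap: -0.0
finger_force: 0.0
t 2.4833 tool move to go [-0.001  -0.0005  0.0385] rotvec [ 0.0005 -0.0005 -0.0012]
TCP in disp -0.0571 -0.0005 0.1025 F [-0.  -0.5  0.3] -3.0264259740538628e-06
```

```bash

python3 -m inch '{"travel":[[0,0,0.005],[0,0,0.005],[0,0,0.005],[0,0,0.005],[0,0,0.004],[0,0,0.004],[0,0,0.004],[0,0,0.003],[0,0,0.002],[0,0,0.001],[0,0,0],[0,0,0]],"angular":[[0,0,0],[0,0,0],[0,0,0],[0,0,0],[0,0,0],[0,0,0],[0,0,0],[0,0,0],[0,0,0],[0,0,0],[0,0,0],[0,0,0]],"hand":[0,0,0,0,0,0,0,0,0,0,0,0]}'
python3 -c "
from h import *
go([-.058,0,.064])"
```

```text
time: 3.48
tool_pos: [0.4869, -0.0445, 0.0646]
ee_rot: [180.0, -0.1, 4.6]
force: [0.1, -1.8, 6.6]
finger_gap: 0.0001
finger_force: 3.3
t 3.4833 tool move to go [-0.0019 -0.      0.0006] rotvec [ 0.0007 -0.0023 -0.0003]
TCP in disp -0.0561 -0.0 0.0646 F [ 0.1 -1.8  6.6] 5.012449657023531e-05
```

Not yet at the hard stop, so I'll press about a millimetre or two further.

```bash

python3 -m inch '{"travel":[[0,0,0.001],[0,0,0.0005],[0,0,0],[0,0,0]],"angular":[[0,0,0],[0,0,0],[0,0,0],[0,0,0]],"hand":[0,0,0,0]}'
```

```text
time: 3.82
tool_pos: [0.487, -0.0445, 0.064]
ee_rot: [179.9, -0.1, 4.6]
force: [-4.3, -1.1, 18.2]
finger_gap: 0.0001
finger_force: 9.2
```

The force has jumped to 18 N at z = 0.064, so that's the bottom stop. Now I'll release it straight up, go high, and look.

```bash

python3 -m inch '{"travel":[[0,0,-0.003],[0,0,-0.005],[0,0,-0.006],[0,0,-0.008],[0,0,-0.01],[0,0,-0.012],[0,0,-0.02],[0,0,-0.02],[0,0,-0.02],[0,0,0]],"angular":[[0,0,0],[0,0,0],[0,0,0],[0,0,0],[0,0,0],[0,0,0],[0,0,0],[0,0,0],[0,0,0],[0,0,0]],"hand":[0,0,0,0,0,0,0,0,0,0]}'
python3 -c "
from h import *
a=viewer.read_camera('scene')[140:280,170:340,::-1];b=viewer.read_camera('top')[140:230,222:338,::-1]
a=cv2.resize(a,(486,400),interpolation=2);cv2.imwrite('pics/s2.png',a)
cv2.imwrite('pics/t2.png',cv2.resize(b,None,fx=6.5,fy=6.5,interpolation=2))
go([.051,.05,.13])"
```

```text
time: 4.65
tool_pos: [0.4872, -0.0439, 0.1699]
ee_rot: [180.0, -0.3, 4.6]
force: [-0.6, -0.1, 0.4]
finger_gap: -0.0001
finger_force: 0.0
t 4.75 tool move to go [ 0.1084 -0.0494  0.0371] rotvec [ 0.     -0.0005  0.    ]
TCP in disp -0.0574 0.0006 0.167 F [ 0.6 -0.2 -0.3] 6.523382458487547e-05
```

View pics/s2.png

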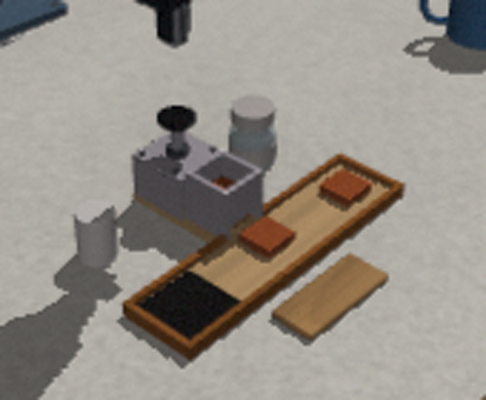

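View pics/t2.png

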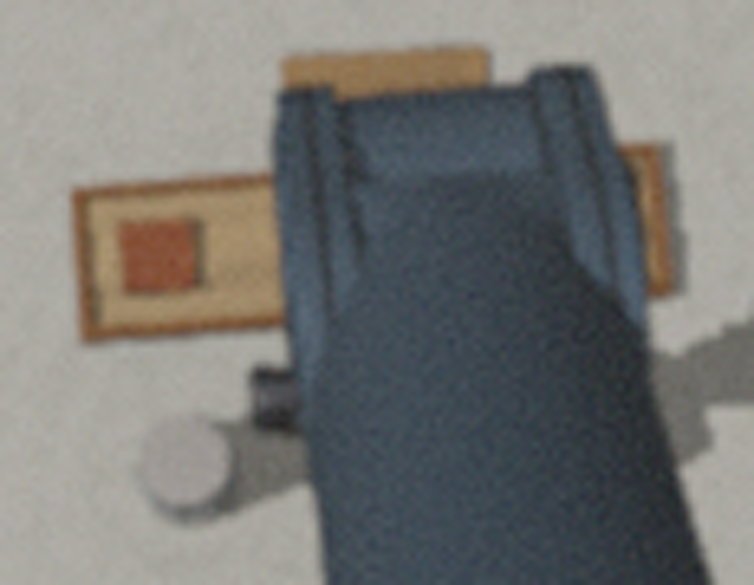

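One tile is out: in the scene crop its top corners are at (238,237), (268,253), (296,233) and (266,217). The plunger is back up at (177,117). The arm blocks the top view, so I'll locate the tile from the scene camera.

```bash
python3 -c "
from h import *
s=486/170
f=lambda a:(np.array(a,float)+.5)/s-.5+np.array([170,140])
def D(v):
    d=v[:,:2]-np.array(Q[:2]);c,n=np.cos(Q[2]),np.sin(Q[2]);return np.c_[c*d[:,0]+n*d[:,1],-n*d[:,0]+c*d[:,1]].round(4)
for n,p in(('tile',[(238,237),(268,253),(296,233),(266,217)]),('old',[(319,188),(348,200),(372,185),(344,169)])):
    v=D(ray(f(p),.018,'scene'));print(n,v,v.mean(0))
v=D(ray(f([(144,299),(192,338),(240,301),(191,270)]),.008,'scene'));print('pad',v,v.mean(0))
"
```

```text
tile [[ 0.0375 -0.0186]
 [ 0.0715 -0.0176]
 [ 0.0721  0.0199]
 [ 0.0373  0.0196]] [0.0546   0.000825]
old [[0.0456 0.0862]
 [0.0771 0.0895]
 [0.0798 0.1232]
 [0.0444 0.1262]] [0.061725 0.106275]
pad [[ 0.0254 -0.1227]
 [ 0.0873 -0.1293]
 [ 0.0869 -0.0712]
 [ 0.0291 -0.07  ]] [ 0.057175 -0.0983  ]
```

The tile is square at (≈0.053, 0.001) in the dispenser frame. I'll go to its +y side, above the gap between it and the old tile.

```bash

python3 -m inch '{"travel":[[0.028,-0.0125,0],[0.028,-0.0125,0],[0.028,-0.0125,0.01],[0.027,-0.0115,0.027],[0,0,0],[0,0,0]],"angular":[[0,0,0],[0,0,0],[0,0,0],[0,0,0],[0,0,0],[0,0,0]],"hand":[0,0,0,0,0,0]}'
python3 -c "
from h import *
cv2.imwrite('pics/s3.png',cv2.resize(viewer.read_camera('scene')[140:280,170:340,::-1],None,fx=4,fy=4,interpolation=2))
go([.0535,.049,.012])"
```

```text
time: 5.25
tool_pos: [0.5904, 0.0148, 0.1259]
ee_rot: [-179.9, 0.4, 4.7]
force: [-1.0, -1.4, 0.4]
finger_gap: -0.0002
finger_force: 0.0
t 5.3 tool move to go [0.002  0.0006 0.1155] rotvec [-0.      0.0045  0.0005]
TCP in disp 0.052 0.0496 0.1275 F [-0.5 -0.7 -0.4] 0.00012034143322503059
```

```bash

python3 -m inch '{"travel":[[0.001,0,0.03],[0.001,0,0.03],[0,0,0.025],[0,0,0.015],[0,0,0.008],[0,0,0.003],[0,0,0.002],[0,0,0],[0,0,0]],"angular":[[0,0,0],[0,0,0],[0,0,0],[0,0,0],[0,0,0],[0,0,0],[0,0,0],[0,0,0],[0,0,0]],"hand":[0,0,0,0,0,0,0,0,0]}'
python3 -c "
from h import *
cv2.imwrite('pics/s4.png',cv2.resize(viewer.read_camera('scene')[140:280,170:340,::-1],None,fx=4,fy=4,interpolation=2))
go([.0535,.032,.012])"
```

```text
time: 6.05
tool_pos: [0.5953, 0.0136, 0.0177]
ee_rot: [180.0, -0.1, 4.6]
force: [-0.0, 1.1, 0.3]
finger_gap: -0.0001
finger_force: 0.0
t 6.1 tool move to go [-0.0031  0.0173  0.0056] rotvec [ 0.0001 -0.0019 -0.0004]
TCP in disp 0.0566 0.0493 0.0176 F [-0.1 -0.1 -0.1] -0.00022095974382771758
```

View pics/s4.png

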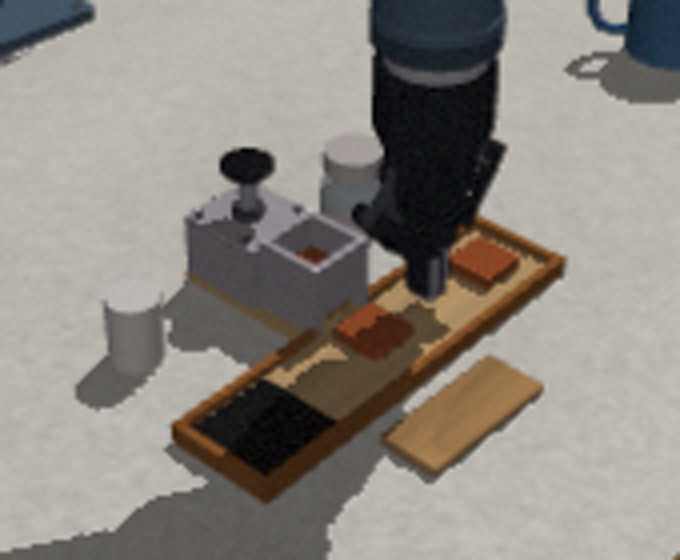

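The fingers at (428,297) stand in the gap, clear of the ejected tile (373,332) and the old tile (485,262). I'll lower 5 mm, then push gently in stages.

```bash

python3 -m inch '{"travel":[[-0.0015,0,0.003],[-0.0015,0,0.002],[0,0,0],[0,0.004,0],[0,0.006,0],[0,0.006,0],[0,0.006,0],[0,0.006,0],[0,0.006,0],[0,0.006,0],[0,0,0],[0,0,0]],"angular":[[0,0,0],[0,0,0],[0,0,0],[0,0,0],[0,0,0],[0,0,0],[0,0,0],[0,0,0],[0,0,0],[0,0,0],[0,0,0],[0,0,0]],"hand":[0,0,0,0,0,0,0,0,0,0,0,0]}'
python3 -c "
from h import *
go([.0555,-.072,.0125])"
```

```text
time: 7.1
tool_pos: [0.5946, -0.027, 0.0114]
ee_rot: [180.0, 0.0, 4.5]
force: [0.7, 0.5, 0.2]
finger_gap: -0.0002
finger_force: 0.0
t 7.1 tool move to go [ 0.0029  0.0808 -0.0011] rotvec [ 0.0002  0.0001 -0.0011]
TCP in disp 0.0527 0.0088 0.0114 F [0.7 0.5 0.2] -0.00022548557459513215
```

```bash

python3 -m inch '{"travel":[[0,0.005,0],[0,0.006,0],[0,0.006,0],[0,0.006,0],[0,0.006,0],[0,0.006,0],[0,0.006,0],[0,0.006,0],[0,0.005,0],[0,0.003,0],[0,0,0],[0,0,0]],"angular":[[0,0,0],[0,0,0],[0,0,0],[0,0,0],[0,0,0],[0,0,0],[0,0,0],[0,0,0],[0,0,0],[0,0,0],[0,0,0],[0,0,0]],"hand":[0,0,0,0,0,0,0,0,0,0,0,0]}'
python3 -c "
from h import *
cv2.imwrite('pics/s5.png',cv2.resize(viewer.read_camera('scene')[180:280,190:311,::-1],None,fx=6,fy=6,interpolation=2))
go([.0555,-.072,.0125])"
```

```text
time: 8.1
tool_pos: [0.599, -0.0812, 0.0114]
ee_rot: [-180.0, 0.0, 4.6]
force: [-0.1, -0.7, -0.4]
finger_gap: 0.0002
finger_force: 0.0
t 8.15 tool move to go [ 0.0027  0.0268 -0.0011] rotvec [-0.0003  0.      0.0001]
TCP in disp 0.0528 -0.0452 0.0114 F [-0.7 -0.2 -0.6] -7.285959798989572e-05
```

View pics/s5.png

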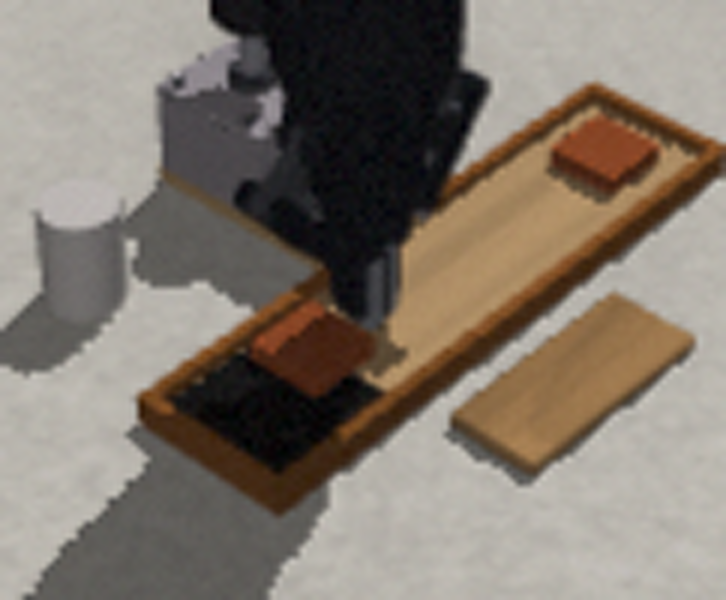

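The tile is moving squarely: its top corners are at (252,348), (316,388) and (375,350), and it is now half on the pad. Next I'll measure the rest of the push.

```bash
python3 -c "
from h import *
f=lambda a:(np.array(a,float)+.5)/6-.5+np.array([190,180])
def D(v):
    d=v[:,:2]-np.array(Q[:2]);c,n=np.cos(Q[2]),np.sin(Q[2]);return np.c_[c*d[:,0]+n*d[:,1],-n*d[:,0]+c*d[:,1]].round(4)
v=D(ray(f([(252,348),(316,388),(375,350)]),.018,'scene'));print(v,(v[0]+v[2])/2)
print(D(ray(f([(172,400),(280,470),(385,393)]),.008,'scene')))
"
```

```text
[[ 0.0373 -0.0952]
 [ 0.0726 -0.0954]
 [ 0.0749 -0.0633]] [ 0.0561  -0.07925]
[[ 0.0272 -0.1304]
 [ 0.0863 -0.1303]
 [ 0.0874 -0.0713]]
```

The tile has about 24 mm left to go.

```bash

python3 -m inch '{"travel":[[0,0.004,0],[0,0.005,0],[0,0.005,0],[0,0.005,0],[0,0.003,0],[0,0.002,0],[0,0,0],[0,0,0],[0,-0.006,0],[0,-0.01,0],[0,-0.005,-0.01],[0,0,-0.02]],"angular":[[0,0,0],[0,0,0],[0,0,0],[0,0,0],[0,0,0],[0,0,0],[0,0,0],[0,0,0],[0,0,0],[0,0,0],[0,0,0],[0,0,0]],"hand":[0,0,0,0,0,0,0,0,0,0,0,0]}'
python3 -m inch '{"travel":[[0,0,-0.03],[0,0,-0.035],[0,0,-0.035],[0,0,-0.03],[0,-0.035,0],[0,-0.035,0],[0,-0.035,0],[0,-0.035,0],[0,-0.035,0],[0,-0.035,0],[0,0,0],[0,0,0]],"angular":[[0,0,0],[0,0,0],[0,0,0],[0,0,0],[0,0,0],[0,0,0],[0,0,0],[0,0,0],[0,0,0],[0,0,0],[0,0,0],[0,0,0]],"hand":[0,0,0,0,0,0,0,0,0,0,0,0]}'
python3 -c "
from h import *
cv2.imwrite('pics/t6.png',cv2.resize(viewer.read_camera('top')[140:230,222:338,::-1],None,fx=6.5,fy=6.5,interpolation=2))
cv2.imwrite('pics/s6.png',cv2.resize(viewer.read_camera('scene')[140:280,170:340,::-1],None,fx=4,fy=4,interpolation=2))"
```

```text
time: 9.15
tool_pos: [0.5972, -0.0804, 0.0401]
ee_rot: [-179.9, 0.3, 4.8]
force: [0.2, 0.3, 0.2]
finger_gap: 0.0001
finger_force: 0.0
time: 10.15
tool_pos: [0.5815, 0.1295, 0.1722]
ee_rot: [-179.9, -0.0, 5.0]
force: [0.2, -1.8, 0.4]
finger_gap: 0.0
finger_force: 0.0
```

View pics/t6.png

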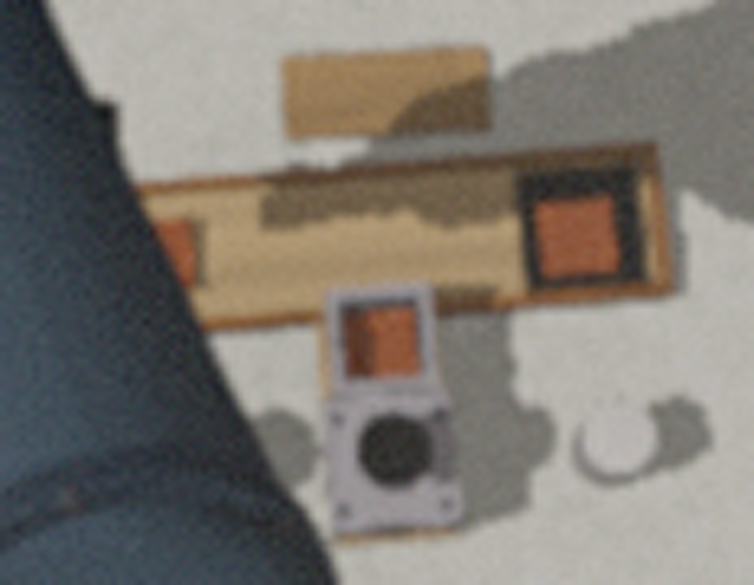

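View pics/s6.png

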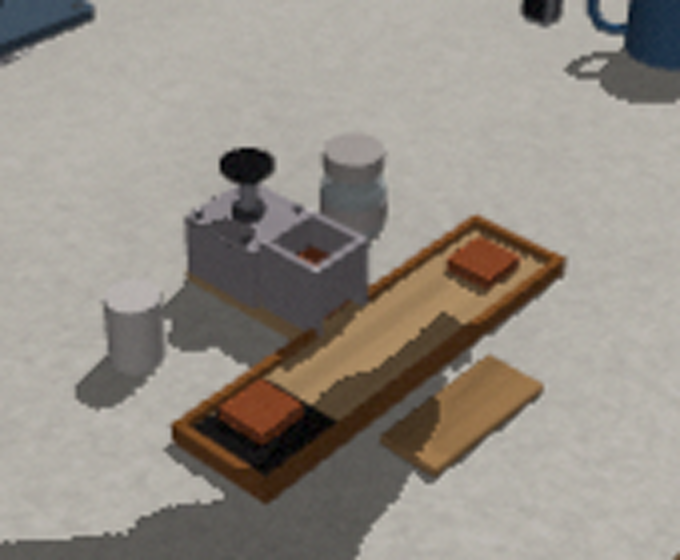

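The tile lies flat with pad showing on every side: in the top crop it spans (535–618, 197–278) inside the pad at (517–648, 166–290). The plunger is up, the old tile hasn't moved and the arm is clear.

```bash
python3 -c "
from rig import hand_in
print(hand_in())"
```

```text
the job is handed in; nothing more can be done
None
```

I pressed the plunger once, which let out a single tile, and nudged that tile flat and wholly onto the pad. The arm is clear, and I handed the job in at about 10 s of the 45 s limit; the hand-in gave no verdict.

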